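# Load a pan into the cold rail and cover it

### The arm

A 7-joint arm with a two-finger parallel gripper is mounted at the origin on the work surface. World frame = base frame: x ahead of the robot, y to its left, z up, the work surface at z = 0. Lengths are in m, angles in degrees, forces in N, time in s.
With the tool pointing down it reaches from about 0.4 to 0.75 m from the base axis. Payload 19.5 kg.
Tool frame: the origin (TCP) lies at the centre of the arm's flange, where the gripper is bolted on; the fingertips stand 173 mm ahead of it and the grasp point (between the pads) lies 155 mm ahead of it; z points along the fingers, y is the line along which they close (so a half turn about z gives the same grasp; the last joint's range is limited). The gripper opens to 85 mm and grips with 20 to 120 N. Pads are 22 mm wide; open, the fingers measure 114 mm over their backs; the gripper's body (76 mm by 85 mm) begins 54 mm behind the grasp point. The pads swing forward as they close: fully open they stand 13 mm farther back than shut.
Start: joints at [-72.806, 40.479, -1.581, 85.061, 1.261, 54.483, -4.326], TCP at [0.193, 0.542, 0.405] pointing down, gripper open.
Joint ranges: [-155.06, 155.06], [-18.47, 123.98], [-90, 86.84], [0, 140.48], [-83.41, 263.41], [0, 116], [-161.91, 161.91]. Speed limits (degrees/s): [108.29, 108.29, 147.25, 147.25, 172.46, 172.46, 172.46].

### API

Orientations are given as a 3x3 rotation matrix whose columns are the frame's x, y, z axes.
In Python, from plant import read_state, imaging, manip, models gives the robot as it stands.
- The arm moves only by the tool arm_command, never from a script. Its argument "steps" is text: rows parted by semicolons, each of 7 numbers parted by spaces: the finger opening in m, from 0 to 0.0854, then the shift along the tool's x, y, z in m, then the turn, a rotation vector about the tool's x, y, z in degrees. A call has 1 to 20 rows; each row shifts and turns the commanded pose from where the row before left it, along the tool's axes as they then stand; what a row does not reach is not made up. A row lasts 1/8 s, in which the tool goes at most 62.5 mm and 10.7 degrees, less where a joint would pass 70% of its speed; a pose out of reach is approached as far as the arm can. A call with a gripper value outside its range is refused whole. The fingers move at their own pace and stop on an object; "squeeze" is the grip in N (left out, the last holds). Time passes only in rows, so rows that do not move let the fingers close. It gives the time, the measured TCP pose, the force, the opening and the grip force at its end, in the units of the state.
- read_state(): the state, without advancing time (a new reading comes with each control period).
- imaging.read_camera(name): name is "side" or "top" or "wrist"; returns a dict with "pixels" (480x640x3 uint8, red, green, blue), "z_map" (480x640 float32, m along the optical axis (not along the pixel's ray), 0 where there is no reading), "vfov" (degrees; the focal length in pixels is half the picture's height over the tangent of half this angle, whatever the lens; pixels are square), "cx", "cy" (the principal point, pixels), "R" (3x3) and "t" (3): a world point X has camera coordinates R X + t. Camera axes: x right, y down, z forward; pixel columns grow to the right and rows downward; lengths in m; the calibration is good to about 2 mm. A picture is of the moment at which its call begins.
- manip.sign_off(): hands the job in; it is judged then, once.
Trained networks look in the newest picture that a camera, given by its name, has taken for a name from the list of things; names that differ only in an ending like _2 or _b are one class to them, and where a whole thing is asked for, a point or a joint stands for the part that bears it (a point fixed in the world has none). Each returns a list of dicts, best first, with "p" (0 to 1); they miss things now and then, are a little off and sometimes report something else, mostly with a low value. They report only what shows in the picture. A call takes as long as a camera call. They do not tell look-alikes from the thing itself.
- models.outline_of(camera, target): "region" (480x640 bool, what is visible of it) and "rect" ([left, top, width, height] in pixels, round what is visible of it).
The state is a dict: "time_s": time; "joints": joint angles; "joint_velocities": joint speeds; "joint_efforts": joint torques, N m; "tool_pos": TCP position; "eef_rot": TCP orientation; "wrist_force": force on the tool from outside, world axes, zero at the start; "ft_torque": the same for the moment, N m; "opening": finger opening in m; "gripper_force": force on a finger pad.
Only numpy, scipy, OpenCV 4.12 (cv2) and the standard library are available. Lean on these libraries where they do the work, as an engineer would, in place of code of your own. Each camera call takes 0.05 s, during which the arm holds its last target. There are 200 camera calls.

### The job

Slide the cold rail's translucent cover all the way open, then take the empty rectangular pan by its carrying bar and lower it (do not drop it) into the uncovered opening until its rim lies flat on the deck all round. Let go of the pan and slide the cover fully shut over it. Leave the round pot, the spice shaker and the stack of cups where they stand.

Things in the scene. Friction and masses are not known exactly. Their poses are not given: they have to be found in the camera images.
- rail: Countertop cold rail, a fixed metal box 240 mm (its x) by 330 mm (its y), deck 85 mm above the counter. Origin: centre of its underside; z up. Its +y half has the rectangular opening; its -y half is closed by a fixed flat steel lid, 7 mm high. Two runners along y, 14 mm high, inner faces at x = +-99 mm, carry the translucent cover.
- pocket (a point): Centre of the rail's opening at deck height (85 mm above the counter), axes as the rail's. The opening is 152 mm along x by 92 mm along y and 77 mm deep, straight-sided. The pan hangs in it by its rim: fully home, the pan's origin is 60 mm below this point.
- cover (a joint): Slide of the translucent cover along the rail, m: 0 = fully shut (centred over the opening), 0.165 = fully open (over the other half); it grows as the cover moves towards the rail's -y. Stiff, about 1.5 N; stays where it is left.
- cover_grip (a point): Point in the cover's grip, 14 mm below its top, 131 mm above the counter; axes as the rail's; moves with the cover. The grip is an upright black fin, 70 mm along x, 16 mm along y, 40 mm high, in the middle of a translucent plate 226 mm (x) by 150 mm (y), 6 mm thick, top 105 mm above the counter, underside 14 mm above the deck.
- pan: Loose open steel pan, 0.3 to 0.5 kg, 64 mm high. Origin: centre of its underside; z up. Rim 168 mm (its x) by 108 mm (its y), 4 mm thick, its underside 60 mm above the origin. The tub is 148 x 88 mm under the rim and tapers to 140 x 80 mm at the foot; walls 3 mm. It fits the opening either way round.
- pan_bar (a point): Middle of the pan's dark carrying bar, 58 mm above the pan's underside, axes as the pan's. The bar is 20 mm wide along x, 12 mm high and spans the mouth along y; its top is level with the rim. The tub is free on both sides of it down to the floor, 55 mm below this point.
- pot: Bystander: round steel pot, 110 mm across, 95 mm high. Origin: centre of its underside.
- shaker: Bystander: spice shaker jar, 56 mm across, 140 mm high. Origin: centre of its underside.
- cups: Bystander: stack of paper cups, 88 mm across, 135 mm high. Origin: centre of its underside.
Not all that is in view belongs to the job. What is shaped like the pan but blue or purple is not meant.

How it is judged:
By the outcome, as a careful person would: the job done as asked, in the order asked, and still so for the second after the job is handed in, with the robot touching nothing.
It also fails if it takes over 72 s, if anything falls off the work surface, if the arm or the gripper's body presses on something with over 40 N, if the wrist force passes 120 N, or if a joint passes its speed limit or range.

## Working session

There is one attempt and no reset: what is moved stays moved. The work goes in short steps, Python scripts to look and compute and a tool call to move; the robot and the scene stay as the last step left them, time stands still between calls to the robot, and variables do not carry over. Pictures are saved under pics/ and viewed, at most 10 in all, crops included, and the job is handed in when it is done.

Besides the shell and the picture viewer there is one more tool, called after "Call:" in YAML: its name, and indented under it one key for each argument. arm_command: Moves the arm, as the interface text tells. Its arguments: {"type":"object","properties":{"steps":{"type":"string"},"squeeze":{"type":"number"}},"required":["steps"]}

```bash
mkdir -p pics
cat > h.py <<'E'
import numpy as np, cv2
from plant import read_state, imaging, manip, models
def cam(n,save=None):
    c=imaging.read_camera(n)
    if save: cv2.imwrite(f'pics/{save}.png',c['pixels'][:,:,::-1])
    return c
def pts(c):
    f=240/np.tan(np.radians(c['vfov'])/2); v,u=np.mgrid[:480,:640]; z=c['z_map']
    P=np.stack([(u-c['cx'])/f*z,(v-c['cy'])/f*z,z],-1)
    return (P-c['t'])@c['R']   # R^T (P-t)
def proj(c,X):
    f=240/np.tan(np.radians(c['vfov'])/2); p=np.asarray(X)@c['R'].T+c['t']
    return p[...,:2]/p[...,2:]*f+[c['cx'],c['cy']]
E
python3 - <<'E'
from h import *
ims=[]
for n in ['top','side']:
    c=cam(n,n+'0'); P=pts(c); print(n,c['vfov'],np.round(-c['R'].T@c['t'],3))
    for t in ['rail','cover_grip','pan','pan_bar','pot','shaker','cups']:
        for o in models.outline_of(n,t)[:3]:
            m=o['region']&(c['z_map']>0)
            if m.sum()>5: print(t,round(o['p'],2),o['rect'],m.sum(),np.round(np.median(P[m],0),3),np.round(np.percentile(P[m],[2,98],axis=0),3).tolist())
s=read_state();print(s['time_s'],s['tool_pos'],s['eef_rot'],s['opening'],s['wrist_force'])
E
```

```text
top 55.83116004306246 [ 0.476 -0.019  1.197]
rail 0.71 [144.4, 187.5, 148.9, 117.1] 13419 [0.524 0.228 0.096] [[0.405, 0.069, 0.079], [0.645, 0.388, 0.125]]
cover_grip 0.81 [153.5, 196.5, 68.5, 103.2] 5880 [0.515 0.3   0.105] [[0.408, 0.228, 0.101], [0.624, 0.379, 0.144]]
pan 0.95 [359.8, 186.9, 52.1, 68.7] 2857 [ 0.591 -0.186  0.043] [[0.51, -0.236, -0.001], [0.672, -0.126, 0.067]]
pan 0.89 [217.6, 96.5, 76.6, 66.2] 2797 [0.827 0.16  0.048] [[0.749, 0.076, -0.001], [0.887, 0.239, 0.067]]
pan 0.79 [320.4, 273.2, 49.2, 68.1] 2875 [ 0.373 -0.09   0.036] [[0.293, -0.14, -0.002], [0.452, -0.035, 0.067]]
pan_bar 0.9 [218.6, 96.3, 75.8, 64.9] 2765 [0.828 0.159 0.046] [[0.748, 0.074, -0.001], [0.886, 0.241, 0.067]]
pan_bar 0.89 [325.3, 273.6, 49.8, 70.9] 2960 [ 0.372 -0.09   0.039] [[0.292, -0.141, -0.002], [0.453, -0.034, 0.067]]
pan_bar 0.83 [359.7, 185.6, 52.5, 74.0] 2915 [ 0.591 -0.187  0.037] [[0.509, -0.238, -0.001], [0.674, -0.126, 0.067]]
pot 0.95 [441.4, 250.8, 52.8, 46.6] 1648 [ 0.466 -0.401  0.034] [[0.418, -0.432, 0.001], [0.514, -0.331, 0.096]]
shaker 0.26 [145.0, 186.6, 149.7,
[... 1026 characters left out ...]
_bar 0.65 [194.6, 394.7, 93.5, 72.9] 5244 [ 0.247 -0.369  0.044] [[0.167, -0.439, -0.0], [0.329, -0.32, 0.067]]
pot 0.67 [316.4, 359.9, 55.9, 66.3] 2873 [ 0.47  -0.368  0.044] [[0.415, -0.437, 0.0], [0.515, -0.333, 0.096]]
shaker 0.93 [421.8, 328.0, 34.7, 54.3] 1333 [ 0.669 -0.401  0.107] [[0.654, -0.416, 0.009], [0.7, -0.369, 0.142]]
cups 0.97 [398.0, 212.7, 40.2, 57.0] 1647 [ 0.78  -0.1    0.122] [[0.751, -0.123, 0.008], [0.828, -0.045, 0.137]]
0.8 [0.19273732 0.5417322  0.40466721] [[-9.42154091e-01  3.35180055e-01  4.77914542e-06]
 [ 3.35180053e-01  9.42154088e-01 -8.51318627e-05]
 [-3.30371938e-05 -7.86054585e-05 -9.99999996e-01]] 0.0857663865570533 [-0.38956001 -0.00613728  0.71380588]
```

View pics/top0.png

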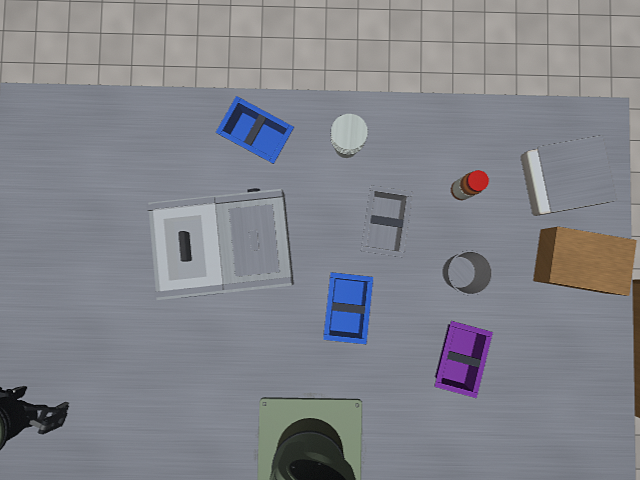

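View pics/side0.png

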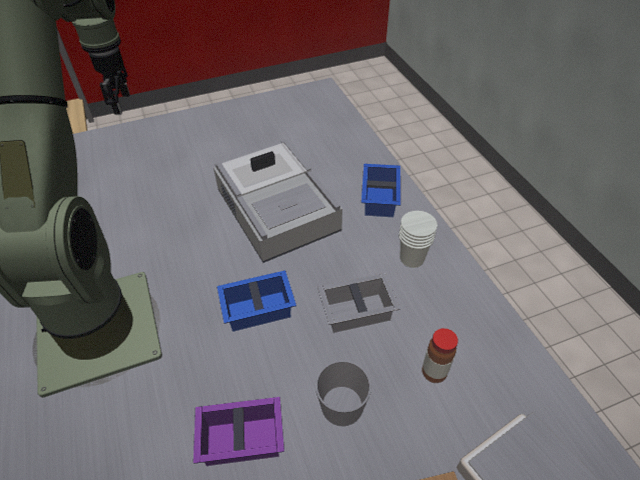

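The top view shows the steel pan at (387,220), the rail at (220,243), and the black fin at (185,246). The cover is on the left and slides right, towards world -y. The blue pans sit at (348,308) and (255,130). Next I fit the poses from both views.

```bash
cat >> h.py <<'E'
def rect(xy):
    (c,(w,h),a)=cv2.minAreaRect((np.asarray(xy)*1000).astype(np.float32))
    if w<h: w,h,a=h,w,a+90
    return np.round([c[0],c[1],w,h,(a+90)%180-90],1)
def box(P,c,x0,x1,y0,y1,z0,z1):
    return (c['z_map']>0)&(P[...,0]>x0)&(P[...,0]<x1)&(P[...,1]>y0)&(P[...,1]<y1)&(P[...,2]>z0)&(P[...,2]<z1)
def clean(m):
    n,l,s,_=cv2.connectedComponentsWithStats(m.astype(np.uint8)); return l==1+s[1:,4].argmax() if n>1 else m
def show(tag,P,m):
    q=P[m]; print(tag,len(q),'rect(cx cy long short ang mm)',rect(q[:,:2]),'z',np.round(np.median(q[:,2])*1000,1))
E
python3 - <<'E'
from h import *
for n in ['top','side']:
    c=cam(n);P=pts(c);print(n)
    show('pan rim',P,clean(box(P,c,.48,.70,-.27,-.10,.054,.075)))
    g=c['pixels'].astype(int)
    dark=(g.max(-1)<80)
    show('bar',P,clean(box(P,c,.55,.63,-.25,-.11,.054,.075)&dark))
    show('fin',P,clean(box(P,c,.40,.65,.2,.4,.115,.16)))
    show('fintop',P,clean(box(P,c,.40,.65,.2,.4,.135,.16)))
    show('rail',P,clean(box(P,c,.37,.67,.03,.42,.075,.115)))
    show('cover plate',P,clean(box(P,c,.37,.67,.03,.42,.1005,.112)))
    show('plate bright',P,clean(box(P,c,.37,.67,.03,.42,.09,.112)&(g.min(-1)>190)))
E
```

```text
top
pan rim 1342 rect(cx cy long short ang mm) [ 591.4 -181.3  168.1  108.4   -7.5] z 63.1
bar 241 rect(cx cy long short ang mm) [ 591.  -181.9   79.3   20.    82.4] z 63.4
fin 300 rect(cx cy long short ang mm) [515.5 303.8  69.8  17.2   6.9] z 143.3
fintop 234 rect(cx cy long short ang mm) [515.9 303.8  69.   17.1   7.3] z 144.2
rail 12917 rect(cx cy long short ang mm) [525.  232.5 331.3 240.7 -82.8] z 95.7
cover plate 5518 rect(cx cy long short ang mm) [515.3 308.2 226.6 161.1   7. ] z 105.2
plate bright 0 rect(cx cy long short ang mm) [0. 0. 0. 0. 0.] z nan
side
pan rim 1453 rect(cx cy long short ang mm) [ 588.8 -183.2  168.5  111.    -7.5] z 63.1
bar 255 rect(cx cy long short ang mm) [ 575.  -178.4   81.4   51.6   78.4] z 63.2
fin 282 rect(cx cy long short ang mm) [512.1 299.2  71.4  20.8   9.3] z 135.4
fintop 142 rect(cx cy long short ang mm) [511.4 299.3  67.9  20.3   9.3] z 142.6
rail 7133 rect(cx cy long short ang mm) [521.4 230.3 338.3 242.5 -82.7] z 90.1
cover plate 2445 rect(cx cy long short ang mm) [511.4 305.8 227.6 166.9   7.6] z 104.5
plate bright 0 rect(cx cy long short ang mm) [0. 0. 0. 0. 0.] z nan
  return _methods._mean(a, axis=axis, dtype=dtype,
  ret = ret.dtype.type(ret / rcount)
```

Call:
arm_command:
  steps: "0.085 0 0 0 0 0 -9; 0.085 0 0 0 0 0 -9; 0.085 0 0 0 0 0 -8.8; 0.085 -0.029 -0.028 0 0 0 0; 0.085 -0.029 -0.028 0 0 0 0; 0.085 -0.029 -0.028 0 0 0 0; 0.085 -0.029 -0.028 0 0 0 0; 0.085 -0.029 -0.028 0 0 0 0; 0.085 -0.029 -0.028 0 0 0 0; 0.085 -0.029 -0.028 0 0 0 0; 0.085 -0.029 -0.028 0 0 0 0; 0.085 -0.029 -0.028 0 0 0 0; 0.085 -0.028 -0.026 0 0 0 0; 0.085 0 0 0 0 0 0; 0.085 0 0 0 0 0 0; 0.085 0 0 0 0 0 0"
  squeeze: 30

```text
time_s: 2.9
tool_pos: [0.5137, 0.303, 0.4048]
eef_rot: [[-0.992, -0.127, -0.0], [-0.127, 0.992, 0.0], [0.0, 0.0, -1.0]]
wrist_force: [-0.0, -0.1, 0.3]
opening: 0.0848
gripper_force: 0.0
```

Run:
```python
from h import *
s=read_state();print(s['time_s'],np.round(s['tool_pos'],4),np.round(s['eef_rot'],3).tolist(),np.round(s['joints'],1))
c=cam('wrist','wr1');P=pts(c);print(np.round(-c['R'].T@c['t'],3),c['vfov'])
show('fintop',P,clean(box(P,c,.40,.65,.2,.4,.137,.16)))
show('plate',P,clean(box(P,c,.37,.67,.03,.42,.1,.112)))
show('rail',P,clean(box(P,c,.37,.67,.03,.42,.075,.112)))
```

```text
2.9 [0.5137 0.303  0.4048] [[-0.992, -0.127, -0.0], [-0.127, 0.992, 0.0], [0.0, 0.0, -1.0]] [-27.4  42.7 -12.9  80.1  10.2  58.4  54.9]
[0.438 0.294 0.374] 70.55109543008811
fintop 2055 rect(cx cy long short ang mm) [515.2 303.1  69.6  15.7   7.6] z 144.2
plate 47300 rect(cx cy long short ang mm) [516.1 303.5 227.1 150.7   7.2] z 104.6
rail 99261 rect(cx cy long short ang mm) [521.5 230.2 332.  234.2 -82.9] z 98.5
```

View pics/wr1.png

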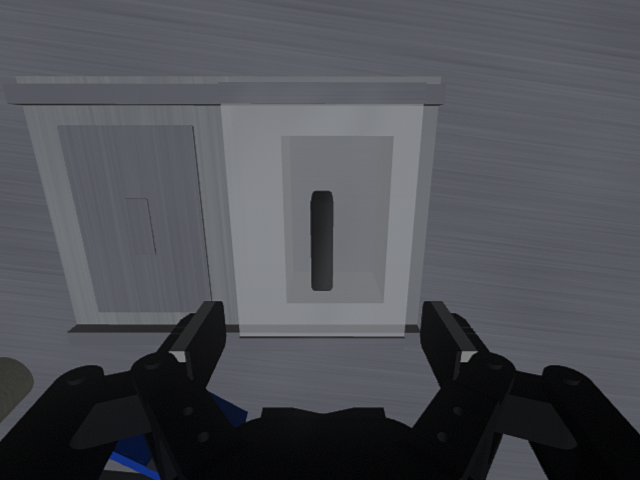

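The wrist view shows the fin at (322,240). Through the cover, the opening spans about x 283–392 and y 137–303. Its centre is off from the fin, so I'm checking whether the cover is already slightly open.

```bash
cat >> h.py <<'E'
def ray(c,uv,z):
    f=240/np.tan(np.radians(c['vfov'])/2)
    d=np.array([*( (np.asarray(uv)-[c['cx'],c['cy']])/f),1])@c['R']; o=-c['R'].T@c['t']
    return o+d*(z-o[2])/d[2]
a=np.radians(7.2); RX=np.array([np.cos(a),np.sin(a)]); RY=np.array([-np.sin(a),np.cos(a)]); RC=np.array([.525,.2325])
def rf(p): d=np.asarray(p)[...,:2]-RC; return np.round(np.stack([d@RX,d@RY],-1)*1000,1)
E
python3 - <<'E'
from h import *
c=cam('wrist')
g=c['pixels'].astype(int).mean(-1)
for r in (160,280):print(np.round(g[r,215:445:3]).astype(int).tolist())
for q in [(282,137),(392,137),(384,303),(288,303)]: print(q,rf(ray(c,q,.085)))
print('fin',rf([.5153,.3033]))
for q in [(440,80),(10,80),(70,330),(222,105),(420,105)]: print(q,rf(ray(c,q,.099)))
P=pts(c); 
for r in(160,280):
  for u in range(30,450,30): print(r,u,rf(P[r,u]),round(P[r,u,2]*1000,1),end=' | ')
E
```

```text
[108, 111, 108, 109, 131, 130, 132, 131, 132, 133, 133, 133, 133, 134, 135, 134, 134, 136, 135, 134, 134, 134, 134, 119, 120, 117, 116, 115, 115, 115, 115, 114, 116, 115, 115, 116, 115, 116, 115, 115, 116, 114, 115, 115, 114, 116, 115, 114, 114, 115, 115, 115, 116, 115, 114, 114, 114, 114, 113, 127, 135, 136, 136, 136, 137, 136, 136, 134, 115, 109, 109, 109, 109, 96, 93, 91, 93]
[112, 112, 109, 109, 106, 108, 107, 133, 136, 135, 136, 136, 135, 136, 137, 136, 136, 136, 136, 135, 135, 136, 136, 135, 119, 118, 118, 117, 117, 117, 116, 118, 67, 38, 45, 48, 50, 53, 55, 58, 116, 117, 117, 116, 118, 117, 117, 118, 116, 118, 118, 117, 118, 118, 113, 114, 113, 136, 135, 134, 135, 135, 134, 134, 136, 108, 108, 107, 108, 94, 93, 93, 94, 95, 96, 95, 94]
(282, 137) [-75.   39.2]
(392, 137) [-75.1 128.8]
(384, 303) [ 75.6 130.6]
(288, 303) [75.6 39.6]
fin [-0.7 71.5]
(440, 80) [-115.6  159. ]
(10, 80) [-115.3 -158.4]
(70, 330) [  96.  -161.5]
(222, 105) [-98.3  -3.6]
(420, 105) [-98.4 145.7]
160 30 [ -50.  -242.3] -0.7 | 160 60 [ -56.6 -145.9] 84.5 | 160 90 [ -56.9 -118.6] 88.1 | 160 120 [-56.9 -93.6] 88.7 | 160 150 [-56.9 -69.4] 88.2 | 160 180 [-56.9 -45.1] 87.3 | 160 210 [-56.7 -21.3] 84.5 | 160 240 [-58.2   8.4] 104.7 | 160 270 [-58.3  31.6] 104.9 | 160 300 [-58.1  54.6] 102.7 | 160 330 [-58.3  77.9] 105.3 | 160 360 [-58.2 101.3] 103.6 | 160 390 [-58.3 124.5] 104.2 | 160 420 [-56.9 153.1] 85.4 | 280 30 [  90.9 -279.1] -1.1 | 280 60 [  90.7 -242.8] -0.7 | 280 90 [  52.2 -143.6] 84.2 | 280 120 [  50.3 -113. ] 88.5 | 280 150 [ 50.4 -85.8] 88.1 | 280 180 [ 49.8 -57.7] 89.5 | 280 210 [ 52.  -32.1] 84.6 | 280 240 [42.8  1.1] 104.9 | 280 270 [43.1 26.8] 104.4 | 280 300 [43.6 52.7] 103.3 | 280 330 [25.1 77.7] 144.1 | 280 360 [ 43.4 104.7] 103.6 | 280 390 [ 43.2 130.7] 104.1 | 280 420 [ 52.  162.8] 84.7 |
```

Call:
arm_command:
  steps: "0.07 -0.001 0 0.03 0 0 0; 0.06 0 0 0.03 0 0 0; 0.06 0 0 0.03 0 0 0; 0.06 0 0 0.02 0 0 0; 0.05 0 0 0.006 0 0 0; 0.03 0 0 0 0 0 0; 0.0 0 0 0 0 0 0; 0.0 0 0 0 0 0 0; 0.0 0 0 0 0 0 0; 0.0 0 0 0 0 0 0; 0.0 0 0 0 0 0 0; 0.0 0 0 0 0 0 0"
  squeeze: 30

```text
time_s: 4.5
tool_pos: [0.5154, 0.3025, 0.2896]
eef_rot: [[-0.992, -0.126, 0.001], [-0.126, 0.992, 0.001], [-0.001, 0.001, -1.0]]
wrist_force: [-1.0, -1.0, 7.6]
opening: 0.0157
gripper_force: 30.5
```

Call:
arm_command:
  steps: "0 0 -0.008 0 0 0 0; 0 0 -0.015 0 0 0 0; 0 0 -0.015 0 0 0 0; 0 0 -0.015 0 0 0 0; 0 0 -0.015 0 0 0 0; 0 0 -0.015 0 0 0 0; 0 0 -0.015 0 0 0 0; 0 0 -0.015 0 0 0 0; 0 0 -0.015 0 0 0 0; 0 0 -0.012 0 0 0 0; 0 0 -0.006 0 0 0 0; 0 0 0 0 0 0 0; 0 0 0 0 0 0 0"

```text
time_s: 6.12
tool_pos: [0.5338, 0.1572, 0.2896]
eef_rot: [[-0.992, -0.125, 0.001], [-0.125, 0.992, -0.0], [-0.001, -0.0, -1.0]]
wrist_force: [-1.4, -2.2, 8.9]
opening: 0.0156
gripper_force: 30.9
```

Call:
arm_command:
  steps: "0 0 -0.003 0 0 0 0; 0 0 -0.003 0 0 0 0; 0 0 0 0 0 0 0"

```text
time_s: 6.5
tool_pos: [0.5346, 0.1513, 0.2896]
eef_rot: [[-0.992, -0.125, 0.001], [-0.125, 0.992, 0.0], [-0.001, -0.0, -1.0]]
wrist_force: [-1.9, -1.9, 9.3]
opening: 0.0157
gripper_force: 30.9
```

Call:
arm_command:
  steps: "0 0 -0.002 0 0 0 0; 0 0 -0.002 0 0 0 0; 0 0 0 0 0 0 0"

```text
time_s: 6.88
tool_pos: [0.5346, 0.15, 0.2896]
eef_rot: [[-0.992, -0.128, 0.001], [-0.128, 0.992, 0.005], [-0.002, 0.005, -1.0]]
wrist_force: [-4.7, 18.6, 4.8]
opening: 0.0156
gripper_force: 30.7
```

Call:
arm_command:
  steps: "0 0 0.002 0 0 0 0; 0.05 0 0 0 0 0 0; 0.06 0 0 0 0 0 0; 0.06 0 0 0 0 0 0; 0.06 0 0 -0.03 0 0 0; 0.07 0 0.01 -0.04 0 0 0; 0.085 0 0.03 -0.04 0 0 0; 0.085 0 0.03 0 0 0 0; 0.085 0 0.03 0 0 0 0; 0.085 0 0 0 0 0 0; 0.085 0 0 0 0 0 0"

```text
time_s: 8.25
tool_pos: [0.5223, 0.2481, 0.3986]
eef_rot: [[-0.992, -0.125, -0.0], [-0.125, 0.992, -0.001], [0.0, -0.001, -1.0]]
wrist_force: [-0.8, -1.0, 0.2]
opening: 0.0852
gripper_force: 0.0
```

Run:
```python
from h import *
s=read_state();print(s['time_s'],np.round(s['tool_pos'],4))
for n in ['wrist','top']:
    c=cam(n,n+'2');P=pts(c)
    show('fintop',P,clean(box(P,c,.40,.65,.05,.4,.137,.16)))
    show('plate',P,clean(box(P,c,.37,.67,.03,.42,.1,.112)))
    m=box(P,c,.38,.65,.2,.42,-.01,.07)
    # only interior: erode rail rectangle
    q=rf(P); m&=(abs(q[...,0])<95)&(q[...,1]>20)&(q[...,1]<150)
    show('hole',P,clean(m)); mm=clean(m); print('rf',np.percentile(q[mm],[1,99],axis=0))
```

```text
8.25 [0.5223 0.2481 0.3986]
fintop 2382 rect(cx cy long short ang mm) [534.2 152.2  69.7  16.2   7.2] z 144.0
plate 45934 rect(cx cy long short ang mm) [534.8 151.6 226.8 151.3   7. ] z 104.5
hole 16510 rect(cx cy long short ang mm) [514.8 317.2 152.9  91.    6.8] z 8.1
rf [[-74.5  44.3]
 [ 76.  130.2]]
fintop 211 rect(cx cy long short ang mm) [535.3 152.5  69.4  16.2   7.6] z 144.3
plate 5497 rect(cx cy long short ang mm) [534.6 155.5 226.5 176.8   7. ] z 105.0
hole 127 rect(cx cy long short ang mm) [579.8 306.7  40.4  25.7 -84. ] z 8.9
rf [[51.426 48.154]
 [76.374 86.236]]
```

View pics/wrist2.png

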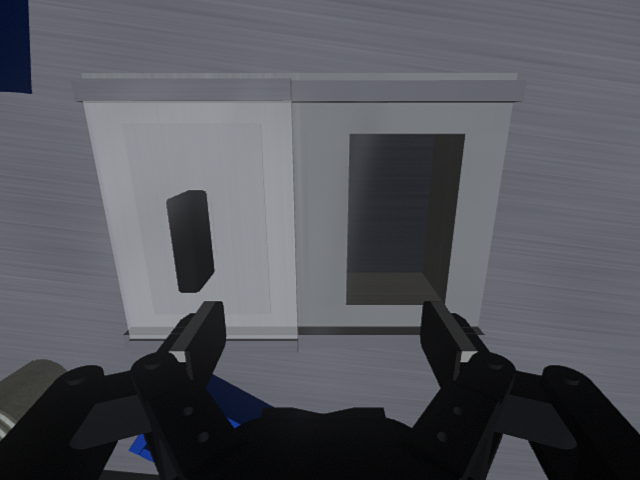

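The opening measures 152.9 × 91 mm at (515,317), which agrees with the given size, and the cover is fully open at its stop. Next, the pan.

Call:
arm_command:
  steps: "0.085 -0.0015 -0.0435 0 0 0 0; 0.085 -0.0015 -0.0435 0 0 0 0; 0.085 -0.0015 -0.0435 0 0 0 0; 0.085 -0.0015 -0.0435 0 0 0 0; 0.085 -0.0015 -0.0435 0 0 0 0; 0.085 -0.0015 -0.0435 0 0 0 0; 0.085 -0.0015 -0.0435 0 0 0 0; 0.085 -0.0015 -0.0435 0 0 0 0; 0.085 -0.0015 -0.0435 0 0 0 0; 0.085 -0.0015 -0.0435 0 0 0 0"

```text
time_s: 9.6
tool_pos: [0.5914, -0.1831, 0.3988]
eef_rot: [[-0.992, -0.125, -0.0], [-0.125, 0.992, -0.0], [0.0, -0.0, -1.0]]
wrist_force: [0.9, 0.7, 0.1]
opening: 0.0851
gripper_force: 0.0
```

Call:
arm_command:
  steps: "0.085 0 0 0 0 0 10; 0.085 0 0 0 0 0 10; 0.085 0 0 0 0 0 10; 0.085 0 0 0 0 0 10; 0.085 0 0 0 0 0 10; 0.085 0 0 0 0 0 10; 0.085 0 0 0 0 0 10; 0.085 0 0 0 0 0 10; 0.085 0 0 0 0 0 10; 0.085 0 0 0 0 0 10; 0.085 0 0 0 0 0 4.6; 0.085 0 0 0 0 0 0; 0.085 0 0 0 0 0 0"

```text
time_s: 11.22
tool_pos: [0.5915, -0.1812, 0.3988]
eef_rot: [[0.127, 0.992, -0.0], [0.992, -0.127, -0.0], [-0.0, -0.0, -1.0]]
wrist_force: [0.2, 0.8, 0.3]
opening: 0.0852
gripper_force: 0.0
```

Run:
```python
from h import *
s=read_state();print(s['time_s'],np.round(s['tool_pos'],4),np.round(s['eef_rot'],4).tolist(),np.round(s['joints'],1))
c=cam('wrist','wrist3');P=pts(c);g=c['pixels'].astype(int)
m=clean(box(P,c,.48,.70,-.27,-.10,.054,.075));show('rim',P,m)
dark=(g.max(-1)<80)
show('bar',P,clean(box(P,c,.55,.63,-.25,-.11,.054,.075)&dark))
print(np.percentile(P[m][:,2],[5,50,95]))
```

```text
11.225 [ 0.5915 -0.1812  0.3988] [[0.127, 0.9919, -0.0], [0.9919, -0.127, -0.0001], [-0.0001, -0.0, -1.0]] [ 8.8 45.5 11.8 75.8 -9.8 59.6 14.8]
rim 10132 rect(cx cy long short ang mm) [ 591.3 -181.6  168.2  108.2   -7.4] z 63.2
bar 1941 rect(cx cy long short ang mm) [ 578.6 -180.1   82.5   46.9   82.7] z 63.2
[0.05880026 0.06321609 0.06444046]
```

View pics/wrist3.png

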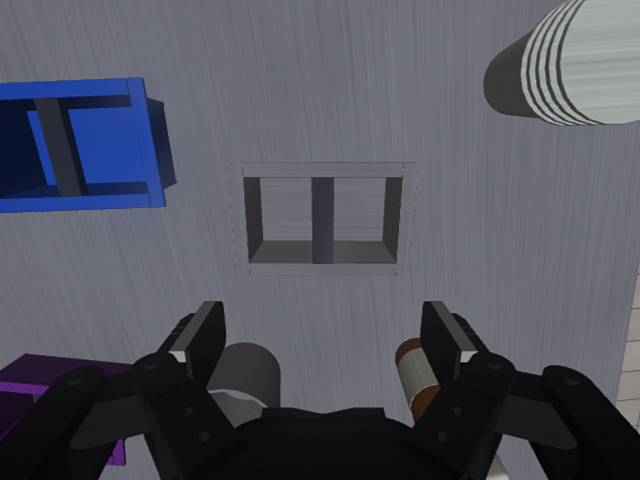

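The steel pan's bar is at (322,220), between the pads and lined up with the tool.

Call:
arm_command:
  steps: "0.06 0 0 0.04 0 0 0; 0.06 0 0 0.04 0 0 0; 0.06 0 0 0.04 0 0 0; 0.06 0 0 0.035 0 0 0; 0.06 0 0 0.02 0 0 0; 0.06 0 0 0.013 0 0 0; 0.06 0 0 0 0 0 0; 0 0 0 0 0 0 0; 0 0 0 0 0 0 0; 0 0 0 0 0 0 0; 0 0 0 0 0 0 0; 0 0 0 0 0 0 0; 0 0 0 0 0 0 0"
  squeeze: 60

```text
time_s: 12.9
tool_pos: [0.5918, -0.1809, 0.2116]
eef_rot: [[0.128, 0.992, 0.001], [0.992, -0.128, -0.0], [-0.0, 0.001, -1.0]]
wrist_force: [-1.7, 0.8, 6.4]
opening: 0.0186
gripper_force: 59.3
```

Call:
arm_command:
  steps: "0 0 0 -0.01 0 0 0; 0 0 0 -0.03 0 0 0; 0 0 0 -0.04 0 0 0; 0 0 0 -0.04 0 0 0; 0 0 0 -0.04 0 0 0; 0 0 0 -0.03 0 0 0; 0 0 0 0 0 0 0"

```text
time_s: 13.78
tool_pos: [0.5916, -0.1809, 0.403]
eef_rot: [[0.129, 0.992, 0.003], [0.992, -0.129, -0.001], [-0.001, 0.003, -1.0]]
wrist_force: [0.3, 0.1, -4.7]
opening: 0.0188
gripper_force: 59.5
```

Call:
arm_command:
  steps: "0 0.02 -0.006 0 0 0 0; 0 0.035 -0.01 0 0 0 0; 0 0.04 -0.0115 0 0 0 0; 0 0.04 -0.0115 0 0 0 0; 0 0.04 -0.0115 0 0 0 0; 0 0.04 -0.0115 0 0 0 0; 0 0.04 -0.0115 0 0 0 0; 0 0.04 -0.0115 0 0 0 0; 0 0.04 -0.0115 0 0 0 0; 0 0.04 -0.0115 0 0 0 0; 0 0.04 -0.0115 0 0 0 0; 0 0.037 -0.011 0 0 0 0; 0 0.02 -0.006 0 0 0 0; 0 0.012 -0.003 0 0 0 0; 0 0 0 0 0 0 -4.9; 0 0 0 0 0 0 -4.9; 0 0 0 0 0 0 -4.8; 0 0 0 0 0 0 0; 0 0 0 0 0 0 0; 0 0 0 0 0 0 0"

```text
time_s: 16.27
tool_pos: [0.5156, 0.3169, 0.4006]
eef_rot: [[-0.124, 0.992, -0.0], [0.992, 0.124, -0.0], [-0.0, -0.0, -1.0]]
wrist_force: [-0.3, 0.0, -4.0]
opening: 0.0189
gripper_force: 59.5
```

Run:
```python
from h import *
s=read_state();print(s['time_s'],np.round(s['tool_pos'],4),np.round(s['eef_rot'],4).tolist(),s['opening'],s['wrist_force'])
for n in ['wrist','top','side']:
    c=cam(n,n+'4');P=pts(c)
    m=clean(box(P,c,.38,.65,.22,.42,.235,.262)); show(n+' rim',P,m)
    q=P[m]; A=np.c_[q[:,:2],np.ones(len(q))]; k=np.linalg.lstsq(A,q[:,2],rcond=None)[0]; print('tilt deg',np.degrees(k[:2]), np.percentile(q[:,2],[2,50,98]))
```

```text
16.275 [0.5156 0.3169 0.4006] [[-0.1243, 0.9923, -0.0], [0.9923, 0.1243, -0.0003], [-0.0003, -0.0, -1.0]] 0.018911607601436207 [-0.29059576  0.03490625 -4.04702947]
wrist rim 42843 rect(cx cy long short ang mm) [515.4 321.8 168.9  96.2   7.1] z 252.2
tilt deg [-0.33233706  2.43784345] [0.23712473 0.25220134 0.25393456]
top rim 1367 rect(cx cy long short ang mm) [516.6 315.9 168.4 108.7   7.2] z 252.6
tilt deg [ 0.0204148  -0.62471558] [0.24058644 0.25262306 0.25631731]
side rim 974 rect(cx cy long short ang mm) [513.  313.4 168.6 115.2   6.7] z 251.0
tilt deg [-0.26589359 -0.60945839] [0.23569199 0.25102647 0.25792972]
```

View pics/wrist4.png

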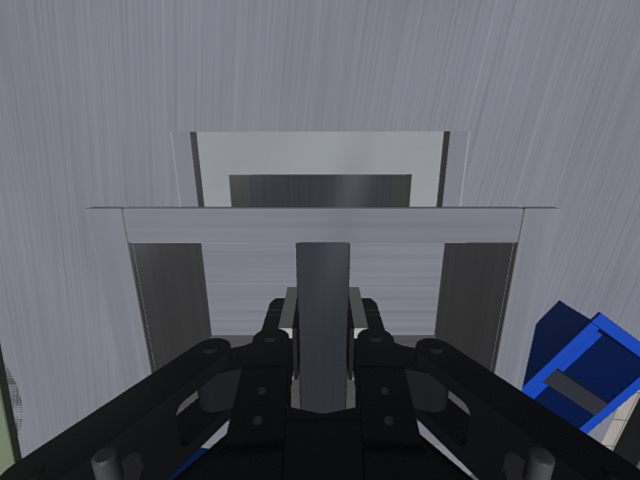

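Same-picture check: I compare the hole's +y edge (row about 175, columns 230–411) with the rim's +y edge (row 208, columns 88–557).

Run:
```python
from h import *
c=cam('wrist');g=cv2.GaussianBlur(c['pixels'].mean(-1),(1,5),0)
g=c['pixels'].astype(float).mean(-1)
def edge(a,lo): d=np.abs(np.diff(a)); i=d.argmax(); w=d[max(0,i-2):i+3]; return lo+.5+(np.arange(max(0,i-2),max(0,i-2)+len(w))*w).sum()/w.sum()
row=g[185:200].mean(0); hl=edge(row[215:245],215); hr=edge(row[395:425],395)
col=g[:,260:380].mean(1); ht=edge(col[165:185],165)
print('hole px',hl,hr,ht)
A=ray(c,(hl,192),.085);B=ray(c,(hr,192),.085);T=ray(c,((hl+hr)/2,ht),.085)
print('hole x',rf(A),rf(B),'yedge',rf(T))
P=pts(c); z=P[...,2]; m=box(P,c,.38,.65,.22,.42,.245,.258)
r=rf(P)[m]; print('rim x',np.percentile(r[:,0],[.1,99.9]),'y+',np.percentile(r[:,1],99.9))
print('pan minus hole: x',np.mean(np.percentile(r[:,0],[.1,99.9]))-(rf(A)[0]+rf(B)[0])/2,'y',np.percentile(r[:,1],99.9)-54-(rf(T)[1]-46))
```

```text
hole px 229.87279529663283 409.9514530299617 174.40430169811896
hole x [-76.2 115.5] [ 75.3 115.3] yedge [ -0.4 130. ]
rim x [-82.1  85.5] y+ 137.9
pan minus hole: x 2.1500000000000057 y -0.09999999999999432
```

Call:
arm_command:
  steps: "0 0.0005 -0.0018 0.02 0 0 0; 0 0 0 0.03 0 0 0; 0 0 0 0.025 0 0 0; 0 0 0 0.015 0 0 0; 0 0 0 0.006 0 0 0; 0 0 0 0 0 0 0; 0 0 0 0 0 0 0"

```text
time_s: 17.35
tool_pos: [0.5138, 0.3174, 0.3055]
eef_rot: [[-0.126, 0.992, 0.001], [0.992, 0.126, 0.001], [0.0, 0.001, -1.0]]
wrist_force: [-0.7, -0.4, -3.9]
opening: 0.0188
gripper_force: 59.4
```

Run:
```python
from h import *
s=read_state();print(s['time_s'],np.round(s['tool_pos'],4),np.round(s['eef_rot'],4).tolist())
c=cam('wrist','wrist5');P=pts(c)
m=box(P,c,.38,.65,.22,.42,.15,.163); r=rf(P)[m]; print('rim x',np.percentile(r[:,0],[.1,99.9]),'y+',np.percentile(r[:,1],99.9),np.median(P[m][:,2]))
show('rim',P,m)
for n in ['top','side']:
    c=cam(n);P=pts(c); m=clean(box(P,c,.38,.65,.22,.42,.15,.163)); show(n+' rim',P,m)
```

```text
17.35 [0.5138 0.3174 0.3055] [[-0.1256, 0.9921, 0.001], [0.9921, 0.1256, 0.0005], [0.0004, 0.001, -1.0]]
rim x [-83.6  84. ] y+ 138.5 0.1571251315192704
rim 38593 rect(cx cy long short ang mm) [514.7 316.2 169.2 108.7   7.2] z 157.1
top rim 1053 rect(cx cy long short ang mm) [514.8 316.2 168.3 109.2   6.7] z 157.3
side rim 677 rect(cx cy long short ang mm) [511.5 313.8 169.9 112.6   7.2] z 156.4
```

View pics/wrist5.png

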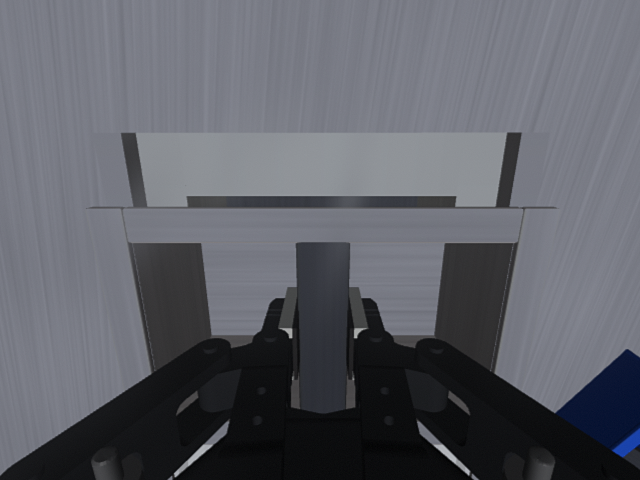

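The hole's edge (columns 187–456, centre 321.5) and the rim (88–557, centre 322.5) are aligned within about 1 mm. I lower it now.

Call:
arm_command:
  steps: "0 0 0 0.012 0 0 0; 0 0 0 0.012 0 0 0; 0 0 0 0.012 0 0 0; 0 0 0 0.008 0 0 0; 0 0 0 0.005 0 0 0; 0 0 0 0 0 0 0"

```text
time_s: 18.25
tool_pos: [0.5137, 0.3173, 0.2554]
eef_rot: [[-0.126, 0.992, -0.0], [0.992, 0.126, -0.0], [-0.0, -0.0, -1.0]]
wrist_force: [-0.3, -0.6, -4.3]
opening: 0.0188
gripper_force: 59.4
```

Call:
arm_command:
  steps: "0 0 0 0.005 0 0 0; 0 0 0 0.005 0 0 0; 0 0 0 0.003 0 0 0; 0 0 0 0 0 0 0"

```text
time_s: 18.75
tool_pos: [0.5136, 0.3173, 0.2425]
eef_rot: [[-0.126, 0.992, -0.0], [0.992, 0.126, -0.0], [-0.0, -0.0, -1.0]]
wrist_force: [1.3, -0.4, -3.5]
opening: 0.0188
gripper_force: 59.5
```

Call:
arm_command:
  steps: "0 0 0 0.002 0 0 0; 0 0 0 0.0015 0 0 0; 0 0 0 0 0 0 0"

```text
time_s: 19.12
tool_pos: [0.5137, 0.3173, 0.2391]
eef_rot: [[-0.126, 0.992, -0.0], [0.992, 0.126, -0.0], [-0.0, -0.0, -1.0]]
wrist_force: [-0.4, -0.4, -4.0]
opening: 0.0188
gripper_force: 59.5
```

Call:
arm_command:
  steps: "0 0 0 0.001 0 0 0; 0 0 0 0 0 0 0"

```text
time_s: 19.38
tool_pos: [0.5136, 0.3173, 0.2381]
eef_rot: [[-0.126, 0.992, -0.0], [0.992, 0.126, -0.0], [-0.0, -0.0, -1.0]]
wrist_force: [-0.6, 0.8, -5.0]
opening: 0.019
gripper_force: 59.5
```

Call:
arm_command:
  steps: "0 0 0 0.001 0 0 0; 0 0 0 0 0 0 0"

```text
time_s: 19.62
tool_pos: [0.5136, 0.3173, 0.2371]
eef_rot: [[-0.126, 0.992, -0.0], [0.992, 0.126, -0.0], [-0.0, -0.0, -1.0]]
wrist_force: [0.6, 0.2, -4.3]
opening: 0.0189
gripper_force: 59.5
```

Call:
arm_command:
  steps: "0 0 0 0.001 0 0 0; 0 0 0 0 0 0 0"

```text
time_s: 19.88
tool_pos: [0.5137, 0.3173, 0.2366]
eef_rot: [[-0.126, 0.992, 0.0], [0.992, 0.126, 0.0], [0.0, 0.0, -1.0]]
wrist_force: [-2.8, -1.5, 3.9]
opening: 0.0186
gripper_force: 60.5
```

Call:
arm_command:
  steps: "0 0 0 0.001 0 0 0; 0 0 0 0 0 0 0"

```text
time_s: 20.12
tool_pos: [0.5137, 0.3172, 0.2366]
eef_rot: [[-0.126, 0.992, 0.0], [0.992, 0.126, 0.0], [0.0, 0.001, -1.0]]
wrist_force: [-7.7, -4.2, 22.7]
opening: 0.0186
gripper_force: 62.9
```

Run:
```python
from h import *
s=read_state();print(s['time_s'],s['wrist_force'])
c=cam('wrist');P=pts(c);q=rf(P)
for nm,m in [('rim',(abs(q[...,0])<82)&(q[...,1]>131)&(q[...,1]<136)),('deck',(abs(q[...,0])<82)&(q[...,1]>143)&(q[...,1]<155))]:
    m&=abs(P[...,2]-.088)<.01; print(nm,m.sum(),np.round(np.percentile(P[m][:,2],[5,50,95]),4))
```

```text
20.125 [-7.74259286 -4.24575302 22.73999371]
rim 6157 [0.0874 0.0884 0.0894]
deck 15778 [0.0834 0.0845 0.0855]
```

It's seated on the deck: force rose and the rim is 4 mm above the deck. Release.

Call:
arm_command:
  steps: "0 0 0 -0.0012 0 0 0; 0.03 0 0 0 0 0 0; 0.045 0 0 0 0 0 0; 0.05 0 0 0 0 0 0; 0.05 0 0 0 0 0 0; 0.05 0 0 -0.02 0 0 0; 0.05 0 0 -0.04 0 0 0; 0.05 0 0 -0.05 0 0 0; 0.05 0 0 -0.05 0 0 0; 0.05 0 0 0 0 0 0; 0.05 0 0 0 0 0 0"

```text
time_s: 21.55
tool_pos: [0.5135, 0.3173, 0.396]
eef_rot: [[-0.126, 0.992, -0.001], [0.992, 0.126, -0.0], [-0.0, -0.001, -1.0]]
wrist_force: [0.3, 0.0, -0.5]
opening: 0.0498
gripper_force: 0.0
```

Run:
```python
from h import *
s=read_state();print(s['time_s'],np.round(s['tool_pos'],4),np.round(s['eef_rot'],4).tolist())
c=cam('wrist','wrist6');P=pts(c);q=rf(P)
m=clean(box(P,c,.38,.65,.22,.42,.0865,.094)&(abs(q[...,0])<95));show('rim',P,m)
for n,x0,x1,y0,y1 in [('y+',-80,80,131,137),('y-',-80,80,32,37),('x-',-83,-77,40,130),('x+',77,83,40,130),('deck',-80,80,145,155)]:
    k=(q[...,0]>x0)&(q[...,0]<x1)&(q[...,1]>y0)&(q[...,1]<y1)&(c['z_map']>0)
    print(n,k.sum(),np.round(np.median(P[k][:,2]),4) if k.sum() else '')
show('fin',P,clean(box(P,c,.40,.65,.05,.4,.137,.16)))
```

```text
21.55 [0.5135 0.3173 0.396 ] [[-0.1257, 0.9921, -0.0005], [0.9921, 0.1257, -0.0003], [-0.0002, -0.0006, -1.0]]
rim 10842 rect(cx cy long short ang mm) [514.4 316.5 168.4 107.9   6.9] z 88.3
y+ 1438 0.0884
y- 906 0.0883
x- 709 0.0883
x+ 706 0.0884
deck 2591 0.0844
fin 0 rect(cx cy long short ang mm) [0. 0. 0. 0. 0.] z nan
  return _methods._mean(a, axis=axis, dtype=dtype,
  ret = ret.dtype.type(ret / rcount)
```

View pics/wrist6.png

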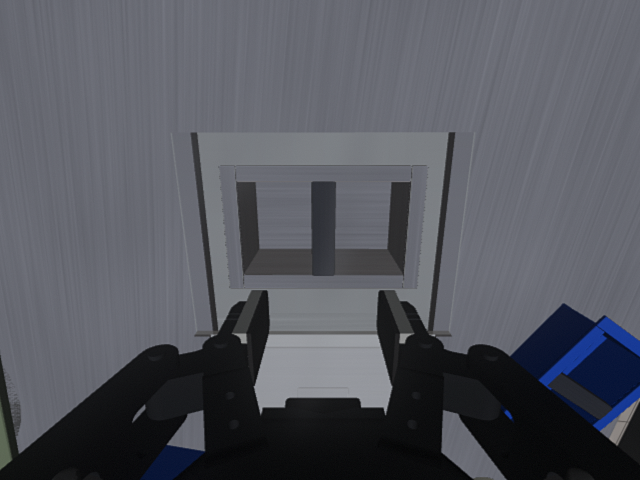

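The rim is flat all round: 88.3–88.4 mm on all four sides against 84.4 mm for the deck. Next I go back to the fin to close the cover.

Call:
arm_command:
  steps: "0.06 0 0 0 0 0 -10; 0.06 0 0 0 0 0 -10; 0.06 0 0 0 0 0 -10; 0.06 0 0 0 0 0 -10; 0.06 0 0 0 0 0 -10; 0.06 0 0 0 0 0 -10; 0.06 0 0 0 0 0 -10; 0.06 0 0 0 0 0 -10; 0.06 0 0 0 0 0 -10; 0.06 0 -0.04 0 0 0 0; 0.06 0 -0.045 0 0 0 0; 0.06 0 -0.045 0 0 0 0; 0.06 0 -0.0366 0 0 0 0; 0.06 0 0 0 0 0 0; 0.06 0 0 0 0 0 0"

```text
time_s: 23.48
tool_pos: [0.5344, 0.1527, 0.3958]
eef_rot: [[-0.992, -0.126, -0.001], [-0.126, 0.992, 0.0], [0.001, 0.001, -1.0]]
wrist_force: [-0.2, 0.5, -0.7]
opening: 0.0601
gripper_force: 0.0
```

Call:
arm_command:
  steps: "0.06 0 0 0.03 0 0 0; 0.06 0 0 0.035 0 0 0; 0.06 0 0 0.03 0 0 0; 0.06 0 0 0.011 0 0 0; 0.06 0 0 0 0 0 0; 0 0 0 0 0 0 0; 0 0 0 0 0 0 0; 0 0 0 0 0 0 0; 0 0 0 0 0 0 0; 0 0 0 0 0 0 0; 0 0 0 0 0 0 0"
  squeeze: 30

```text
time_s: 24.85
tool_pos: [0.5347, 0.152, 0.2911]
eef_rot: [[-0.992, -0.126, 0.001], [-0.126, 0.992, 0.0], [-0.001, 0.0, -1.0]]
wrist_force: [-1.2, -1.2, 7.5]
opening: 0.0159
gripper_force: 29.7
```

Slide 0.165 back, with the last bit slow.

Call:
arm_command:
  steps: "0 0 0.008 0 0 0 0; 0 0 0.015 0 0 0 0; 0 0 0.015 0 0 0 0; 0 0 0.015 0 0 0 0; 0 0 0.015 0 0 0 0; 0 0 0.015 0 0 0 0; 0 0 0.015 0 0 0 0; 0 0 0.015 0 0 0 0; 0 0 0.015 0 0 0 0; 0 0 0.015 0 0 0 0; 0 0 0.012 0 0 0 0; 0 0 0.005 0 0 0 0; 0 0 0 0 0 0 0"

```text
time_s: 26.48
tool_pos: [0.5144, 0.3114, 0.2912]
eef_rot: [[-0.992, -0.126, 0.001], [-0.126, 0.992, 0.001], [-0.001, 0.001, -1.0]]
wrist_force: [-0.7, 1.7, 5.8]
opening: 0.0154
gripper_force: 29.9
```

Call:
arm_command:
  steps: "0 0 0.002 0 0 0 0; 0 0 0.002 0 0 0 0; 0 0 0 0 0 0 0"

```text
time_s: 26.85
tool_pos: [0.5141, 0.3147, 0.2912]
eef_rot: [[-0.992, -0.125, 0.001], [-0.125, 0.992, 0.0], [-0.001, 0.0, -1.0]]
wrist_force: [-1.4, -1.9, 8.1]
opening: 0.0154
gripper_force: 30.1
```

Call:
arm_command:
  steps: "0 0 0.002 0 0 0 0; 0 0 0 0 0 0 0"

```text
time_s: 27.1
tool_pos: [0.5141, 0.3153, 0.2911]
eef_rot: [[-0.992, -0.124, 0.0], [-0.124, 0.992, -0.003], [-0.0, -0.003, -1.0]]
wrist_force: [-3.0, -13.0, 12.6]
opening: 0.0154
gripper_force: 30.8
```

The stop is reached after 165 mm of travel. Release and check.

Call:
arm_command:
  steps: "0 0 -0.0008 0 0 0 0; 0.03 0 0 0 0 0 0; 0.05 0 0 0 0 0 0; 0.06 0 0 0 0 0 0; 0.06 0 0 0 0 0 0; 0.06 0 0 -0.03 0 0 0; 0.06 0 0 -0.04 0 0 0; 0.06 0 0 -0.045 0 0 0; 0.06 0 0 0 0 0 0; 0.06 0 0 0 0 0 0"

```text
time_s: 28.35
tool_pos: [0.5137, 0.3158, 0.4048]
eef_rot: [[-0.992, -0.126, -0.001], [-0.126, 0.992, -0.001], [0.001, -0.0, -1.0]]
wrist_force: [-0.3, 0.1, -1.1]
opening: 0.06
gripper_force: 0.0
```

Run:
```python
from h import *
s=read_state();print(s['time_s'],np.round(s['tool_pos'],4),s['wrist_force'])
c=cam('wrist','wrist7');P=pts(c)
m=clean(box(P,c,.40,.65,.05,.4,.137,.16));show('fintop',P,m);print('fin rf',rf(rect(P[m][:,:2])[:2]/1000))
show('plate',P,clean(box(P,c,.37,.67,.03,.42,.1,.112)))
c=cam('top','top7')
P=pts(c)
for t in ['pot','shaker','cups']:
    for n in ['top','side']:
        if n=='side': d=cam(n)
        else: d=c
        for o in models.outline_of(n,t)[:1]:
            k=o['region']&(d['z_map']>0); print(t,n,round(o['p'],2),np.round(np.median(pts(d)[k],0),3))
```

```text
28.35 [0.5137 0.3158 0.4048] [-0.29853417  0.08004581 -1.14904097]
fintop 2064 rect(cx cy long short ang mm) [513.4 315.5  69.1  16.    6.7] z 144.3
fin rf [-1.1 83.8]
plate 45563 rect(cx cy long short ang mm) [514.5 314.7 226.6 152.6   7.2] z 104.6
pot top 0.89 [ 0.465 -0.399  0.033]
pot side 0.89 [ 0.469 -0.368  0.045]
shaker top 0.67 [ 0.678 -0.372  0.118]
shaker side 0.76 [ 0.669 -0.401  0.108]
cups top 0.57 [ 0.79  -0.077  0.134]
cups side 0.65 [ 0.781 -0.1    0.122]
```

View pics/wrist7.png

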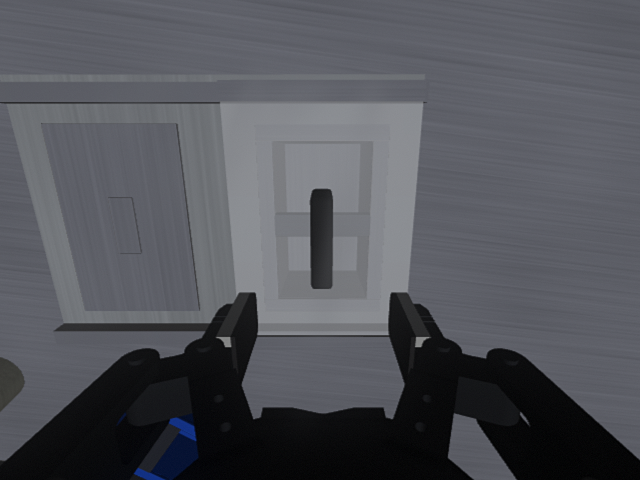

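The cover is shut, with the fin at (321,240) centred over the pan seen through it. The arm is clear and the bystanders haven't moved.

```bash
python3 -c "
from plant import manip; print(manip.sign_off())"
```

```text
the job is handed in; nothing more can be done
None
```

The job is done and handed in: the pan sits in the opening with its rim flat on the deck, the cover is fully shut over it, and the pot, shaker and cups are where they were (about 28 s on the robot's clock).

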